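Weigh the desk boxes by hand and put the full ones under the riser

ROBOT

A 6-joint arm with a two-finger parallel gripper is mounted at the origin on the work surface. World frame = base frame: x ahead of the robot, y to its left, z up, the work surface at z = 0. Lengths are in m, angles in rad, forces in N, time in s.
With the tool pointing down it reaches from about 0.425 to 0.95 m from the base axis. Payload 3.5 kg.
Tool frame: the origin (TCP) lies between the finger pads; the fingertips stand nose_length ahead of it and the grasp point (between the pads) lies 5 mm behind it (nose_length is the distance from the TCP to the fingertips, in m); y points along the fingers, x is the direction in which the jaws open and shut, and the axes are right-handed (so a half turn about y gives the same grasp; the last joint's range is limited). The gripper opens to 85 mm and grips with 20 to 120 N. Pads are 22 mm wide; open, the fingers measure 114 mm over their backs; the gripper's body (76 mm by 85 mm) begins 54 mm behind the grasp point. The pads swing forward as they close: fully open they stand 13 mm farther back than shut.
Start: joints at [-1.25, 0.286, 1.577, -0, 1.279, -0.15], TCP at [0.306, -0.602, 0.245] pointing down, gripper open.
Joint ranges: [-2.77, 2.77], [-0.9, 2.22], [0.21, 2.48], [-1.53, 4.67], [0.24, 2.81], [-2.84, 2.84]. Speed limits (rad/s): [2.79, 2.79, 3.14, 3.14, 3.14, 3.14].

INTERFACE

Orientations are given as a unit quaternion [x, y, z, w].
In Python, from workcell import * gives the robot as it stands.
- The arm moves only by the tool servo_tool, never from a script. Its argument "rows" is a list of rows, each a list of 7 numbers: the shift along the tool's x, y, z in mm, then the turn, a rotation vector about the tool's x, y, z in rad, then the opening, from 0 (shut) to 1 (fully open). In form: [[tx, ty, tz, wx, wy, wz, fingers], ...]. A call has 1 to 12 rows; each row is the pose to reach, as a shift and turn from the pose measured when the call began, along the tool's axes at that moment; what a row does not reach only later rows make up. A row lasts 1/10 s, in which the tool goes at most 50 mm and 8.59 degrees, less where a joint would pass 70% of its speed; a pose out of reach is approached as far as the arm can. A call with a gripper value outside its range is refused whole. The fingers move at their own pace and stop on an object; "newtons" is the grip in N (left out, the last holds). Time passes only in rows, so rows that repeat a pose let the fingers close. It gives the time, the measured TCP pose, the force and the opening at its end, in the units of the state.
- observe(): the state, without advancing time (a new reading comes with each control period).
- capture(name): name is "scene" or "top"; returns a dict with "img" (420x560x3 uint8, blue, green, red), "fovy" (degrees; the focal length in pixels is half the picture's height over the tangent of half this angle, whatever the lens; pixels are square), "cx", "cy" (the principal point, pixels), "eye" and "attitude" of the camera in the world. Camera axes: x right, y up, looking along -z (the intrinsics and any distortion apply to the point x, -y, -z); pixel columns grow to the right and rows downward; lengths in m; the calibration is good to about 2 mm. A picture is of the moment at which its call begins. There is no depth.
- close_job(): hands the job in, once; it reports no verdict.
The state is a dict: "time": time; "joint_pos": joint angles; "qd": joint speeds; "tau": joint torques, N m; "position": TCP position; "eef_rot": TCP orientation; "force": force on the tool from outside, world axes, zero at the start; "moment": the same for the moment, N m; "grip_width": finger opening in m.
Only numpy, scipy, OpenCV 4.12 (cv2) and the standard library are available. Lean on these libraries where they do the work, as an engineer would, in place of code of your own. Each camera call takes 0.05 s, during which the arm holds its last target. There are 200 camera calls.

TASK

Some of the three storage boxes on the desk are full and some are empty: before moving any of them, find out by raising a box's tab end a centimetre or two to feel its weight, with its far end kept on the desk. Then slide every full box along the desk, never lifting it clear, under the monitor riser until its far end is square and fully home against the back board, gently; leave the empty boxes standing where they are, and do not disturb the mug, flask and mouse.

Things in the scene. Friction and masses are not known exactly. Their poses are not given: they have to be found in the camera images.
- riser_front (a point): Point on the desk under the middle of the front (robot-side) edge of a fixed black monitor riser: shelf 740 wide x 200 deep, clear height under it 90, top at 105 (things on its rear half up to 210), open in front between end legs 694 apart. Under it stands the upright back board, 700 wide; its front face is at x = +100 of this frame. x: away from the robot, square to the board; y along it; z up.
- mug: Bystander: blue mug, 80 across, 90 high; origin at the centre of its underside.
- flask: Bystander: dark red drinking flask, 66 across, 200 high; origin at the centre of its underside.
- mouse: Bystander: grey computer mouse, 100 x 60 x 32; origin at the centre of its underside.
- left_box: The left one (left = +y) of three shut cardboard storage boxes that look alike, 180 long (x) x 100 wide x 70 high. Origin at the centre of the underside; x runs from the tab end (robot side) to the far end, z up. Full: 0.74 to 0.97 kg; empty: 0.21 to 0.28 kg; weight central along the length to 5 mm. One or two of the three are full. It slides on the desk.
- left_tab (a point): Grasp point on the left box's pull tab: upright wooden tab on the lid near the robot-side end, 14 thick (box's y), 26 long (x), from 78 to 118 over the box's underside; hinged on the lid at 76 over the underside about the box's y, rocking +/-0.5 rad almost freely (lightly sprung upright). Point: middle plane, 97 over the underside, 160 from the far end. Axes as the box's when upright.
- left_far (a point): Middle of the bottom edge of the left box's far end (away from the robot), the edge about which the box tips when its tab end is raised. Axes as the box's.
- middle_box: The middle one (left = +y) of three shut cardboard storage boxes that look alike, 180 long (x) x 100 wide x 70 high. Origin at the centre of the underside; x runs from the tab end (robot side) to the far end, z up. Full: 0.74 to 0.97 kg; empty: 0.21 to 0.28 kg; weight central along the length to 5 mm. One or two of the three are full. It slides on the desk.
- middle_tab (a point): Grasp point on the middle box's pull tab: upright wooden tab on the lid near the robot-side end, 14 thick (box's y), 26 long (x), from 78 to 118 over the box's underside; hinged on the lid at 76 over the underside about the box's y, rocking +/-0.5 rad almost freely (lightly sprung upright). Point: middle plane, 97 over the underside, 160 from the far end. Axes as the box's when upright.
- middle_far (a point): Middle of the bottom edge of the middle box's far end (away from the robot), the edge about which the box tips when its tab end is raised. Axes as the box's.
- right_box: The right one (left = +y) of three shut cardboard storage boxes that look alike, 180 long (x) x 100 wide x 70 high. Origin at the centre of the underside; x runs from the tab end (robot side) to the far end, z up. Full: 0.74 to 0.97 kg; empty: 0.21 to 0.28 kg; weight central along the length to 5 mm. One or two of the three are full. It slides on the desk.
- right_tab (a point): Grasp point on the right box's pull tab: upright wooden tab on the lid near the robot-side end, 14 thick (box's y), 26 long (x), from 78 to 118 over the box's underside; hinged on the lid at 76 over the underside about the box's y, rocking +/-0.5 rad almost freely (lightly sprung upright). Point: middle plane, 97 over the underside, 160 from the far end. Axes as the box's when upright.
- right_far (a point): Middle of the bottom edge of the right box's far end (away from the robot), the edge about which the box tips when its tab end is raised. Axes as the box's.
There are look-alikes about, which are no part of the job. What is shaped like the right_box but orange or red is not meant.

How it is judged:
By the outcome, as a careful person would: the job done as asked, in the order asked, and still so for the second after the job is handed in, with the robot touching nothing.
It also fails if it takes over 72 s, if anything falls off the work surface, if the arm or the gripper's body presses on something with over 40 N, if the wrist force passes 120 N, or if a joint passes its speed limit or range.

## Working session

There is one attempt and no reset: what is moved stays moved. The work goes in short steps, Python scripts to look and compute and a tool call to move; the robot and the scene stay as the last step left them, time stands still between calls to the robot, and variables do not carry over. Pictures are saved under pics/ and viewed, about 8 in all and at most 12, crops included, and the job is handed in when it is done.

Besides the shell and the picture viewer there is one more tool, called after "Call:" in YAML: its name, and indented under it one key for each argument. servo_tool: Moves the arm, as the interface text tells. Its arguments: {"type":"object","properties":{"rows":{"type":"array","items":{"type":"array","items":{"type":"number"}}},"newtons":{"type":"number"}},"required":["rows"]}

```bash
ls; mkdir -p pics; python3 - <<'E'
from workcell import *
import cv2
s=observe();print(s)
for n in("scene","top"):
    c=capture(n);cv2.imwrite(f"pics/{n}0.png",c["img"]);print(n,{k:v for k,v in c.items() if k!="img"})
E
```

```text
pics
{'time': 0.0, 'joint_pos': array([-1.24998607e+00,  2.87197005e-01,  1.57815627e+00,  1.23535162e-05,
        1.27860064e+00, -1.50010815e-01]), 'qd': array([ 1.13357403e-04,  1.33782759e-03, -2.53543462e-04, -8.69315195e-05,
        2.60677116e-04, -1.08988066e-03]), 'tau': array([ 3.42879102e-04, -4.05978835e+01, -2.92626768e+01, -1.53257492e-04,
        5.80633379e-03,  7.14088031e-06]), 'position': array([ 0.30601839, -0.60095539,  0.24393746]), 'eef_rot': array([-0.60228835,  0.37022487, -0.36895322,  0.60337037]), 'force': array([-0.23209487, -0.12077434,  0.69881893]), 'moment': array([ 0.05226018,  0.01764202, -0.08974864]), 'grip_width': 0.08566918791350679}
scene {'fovy': 51.665294890585585, 'cx': 276.750156903876, 'cy': 209.44017201662618, 'eye': array([1.43258787, 0.18257593, 0.8487426 ]), 'attitude': array([0.28379958, 0.33504409, 0.70239003, 0.56022451])}
top {'fovy': 43.866769443722106, 'cx': 279.5420372227828, 'cy': 206.15130091238592, 'eye': array([ 0.33796093, -0.03145939,  1.62787099]), 'attitude': array([-0.03202734,  0.02504601,  0.70911053, -0.70392415])}
```

View pics/scene0.png

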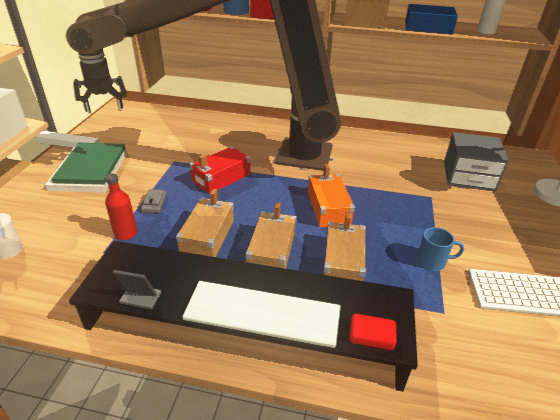

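View pics/top0.png

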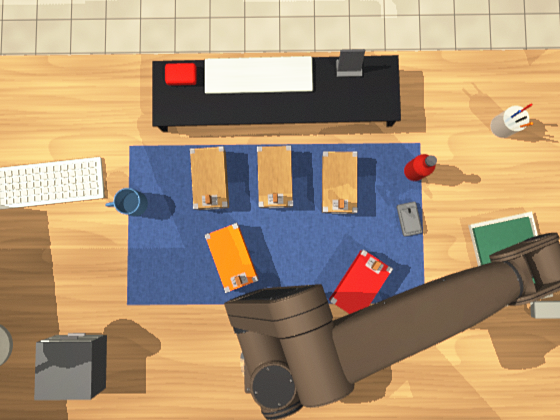

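The robot-side view is "top" (up = +x, left = +y). The three tan boxes are at (209,178) left, (275,177) middle and (340,182) right. The orange (231,258) and red (360,280) ones are decoys. The mug is at (127,202), the flask at (420,167) and the mouse at (409,219). Next I measure.

```bash
cat > h.py <<'E'
import numpy as np, cv2
from scipy.spatial.transform import Rotation as R
from workcell import *
def ray(c,u,v):
    f=c["img"].shape[0]/2/np.tan(np.radians(c["fovy"])/2)
    d=np.array([(u-c["cx"])/f,-(v-c["cy"])/f,-1.]);return R.from_quat(c["attitude"]).apply(d)
def onz(c,u,v,z):
    d=ray(c,u,v);e=c["eye"];return e+d*(z-e[2])/d[2]
def proj(c,p):
    f=c["img"].shape[0]/2/np.tan(np.radians(c["fovy"])/2)
    q=R.from_quat(c["attitude"]).inv().apply(np.array(p)-c["eye"]);return c["cx"]+f*q[0]/-q[2],c["cy"]-f*q[1]/-q[2]
def near(c1,p1,c2,p2):
    a,b=ray(c1,*p1),ray(c2,*p2);A=np.c_[a,-b];t=np.linalg.lstsq(A,c2["eye"]-c1["eye"],rcond=None)[0]
    P,Q=c1["eye"]+t[0]*a,c2["eye"]+t[1]*b;return (P+Q)/2,np.linalg.norm(P-Q)
def boxmask(c):
    h=cv2.cvtColor(c["img"],cv2.COLOR_BGR2HSV);m=cv2.inRange(h,(8,60,90),(22,190,255))
    return cv2.morphologyEx(m,cv2.MORPH_CLOSE,np.ones((5,5)))
def tri(c): # lids in top view
    m=np.zeros(c["img"].shape[:2],np.uint8);r=np.s_[118:225,180:372];m[r]=boxmask(c)[r]
    cs=[k for k in cv2.findContours(m,cv2.RETR_EXTERNAL,2)[0] if cv2.contourArea(k)>300]
    return sorted(cs,key=lambda k:cv2.boundingRect(k)[0])
E
python3 - <<'E'
from h import *
c=capture("top")
print(onz(c,280,206,0),proj(c,(0,0,0)))
for k in tri(c):
    P=np.array([onz(c,*p[0],.07)[:2] for p in k])*1000
    r=cv2.minAreaRect(P.astype(np.float32));print(cv2.contourArea(k),np.round(r[0]),np.round(r[1]),round(r[2],1))
# shelf front lower edge
g=cv2.cvtColor(c["img"],cv2.COLOR_BGR2GRAY);E=[]
for u in range(175,385,5):
    col=g[95:140,u]; v=95+np.where(col<45)[0].max(); E.append(onz(c,u,v+.5,.09)[:2])
E=np.array(E);p=np.polyfit(E[:,1],E[:,0],1);print("front",p,np.abs(np.polyval(p,E[:,1])-E[:,0]).max())
for q in((153,126),(400,122)):print(onz(c,*q,.09))
a=cv2.resize(c["img"][110:225,180:375],None,fx=4,fy=4,interpolation=cv2.INTER_CUBIC)
s=capture("scene")
b=cv2.resize(s["img"][180:300,165:385],None,fx=3.5,fy=3.5,interpolation=cv2.INTER_CUBIC)
cv2.imwrite("pics/a.png",a);cv2.imwrite("pics/b.png",b)
E
```

```text
[ 0.4702021  -0.01726846  0.        ] (np.float64(275.43198122042304), np.float64(359.2257289834654))
7734.0 [590.  -7.] [254. 581.] 1.0
1943.0 [ 536. -197.] [105. 182.] 89.2
front [-0.01402719  0.71280931] 0.0015453392116950848
[0.70690595 0.36169685 0.09      ]
[ 0.71214071 -0.37869809  0.09      ]
```

View pics/a.png

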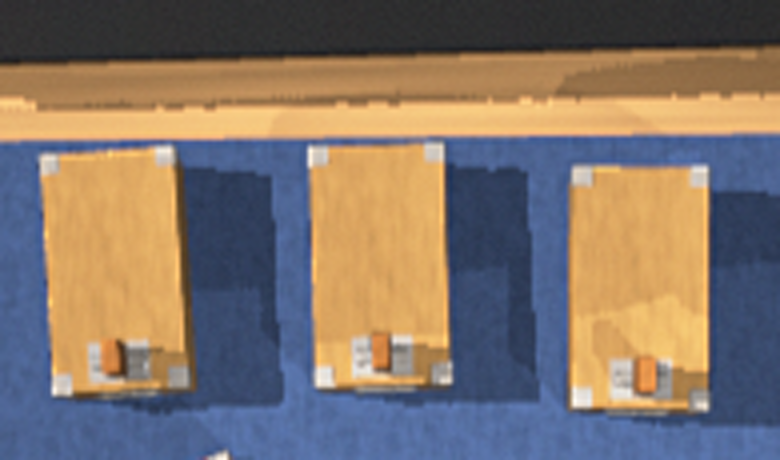

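View pics/b.png

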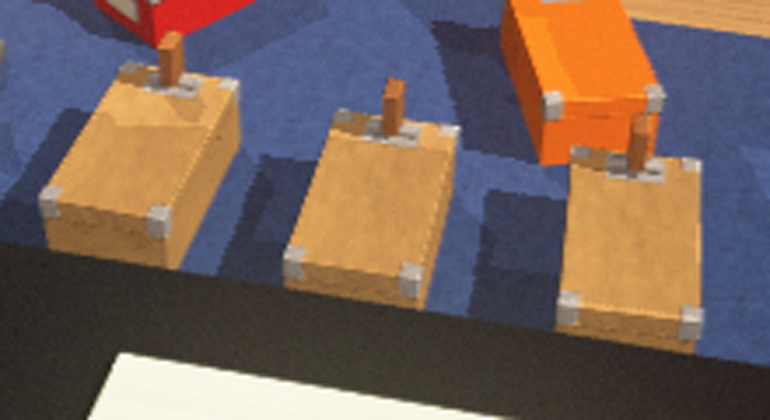

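Crop of the top view shows three tan boxes with wooden tabs and no other tan ones. Lid corners read from the crop are used next. Scene crop confirms tabs at the robot-side ends, far ends free.

```bash
cat >> h.py <<'E'
def boxfit(C): # TL TR BR BL lid corners world xy
    C=np.array(C)[:,:2];ctr=C.mean(0);d=(C[0]+C[1]-C[2]-C[3]);yaw=np.arctan2(d[1],d[0])
    L=np.linalg.norm(d)/2;W=np.linalg.norm(C[0]+C[3]-C[1]-C[2])/2;return ctr,yaw,L,W
def shift(p,yaw,s=None): # tool shift (mm) and rotvec to reach TCP p, tool y down, tool x along +-box y
    s=s or observe();R0=R.from_quat(s["eef_rot"]);best=None
    for k in(1,-1):
        x=k*np.array([-np.sin(yaw),np.cos(yaw),0]);y=np.array([0,0,-1.]);R1=R.from_matrix(np.c_[x,y,np.cross(x,y)])
        w=(R0.inv()*R1).as_rotvec()
        if best is None or np.linalg.norm(w)<np.linalg.norm(best):best=w
    return np.round(R0.inv().apply(np.array(p)-s["position"])*1000,1),np.round(best,4)
E
python3 - <<'E'
from h import *
import workcell
print([n for n in dir(workcell) if n[0]!='_'], getattr(workcell,'nose_length',None))
c=capture("top");s=capture("scene")
B=dict(left=[(40,157),(175,147),(190,388),(52,395)],middle=[(308,147),(443,143),(451,384),(316,388)],right=[(570,167),(709,166),(708,410),(570,410)])
for n,q in B.items():
    W=[onz(c,180+(u+.5)/4-.5,110+(v+.5)/4-.5,.07) for u,v in q]
    o,y,L,w=boxfit(W);t=o-.07*np.array([np.cos(y),np.sin(y)])
    print(n,o.round(4),"yaw",round(y,4),"LW",round(L,4),round(w,4),"tab",t.round(4))
    P=proj(c,(*t,.118));Q=proj(s,(*t,.118))
    print("  tabtop crop a",(P[0]-180)*4,(P[1]-110)*4,"crop b",(Q[0]-165)*3.5,(Q[1]-180)*3.5)
    print("  go",shift((*t,.20),y))
print(R.from_quat(observe()["eef_rot"]).as_matrix().round(3))
# stereo check: right box far-left lid corner (b: far corners)
for n,pa,pb in(("left TL",(40,157),(697,327)),("left TR",(175,147),(562,312)),("mid TL",(308,147),(420,280)),("right TL",(570,167),(165,225)),("right TR",(709,166),(42,205))):
    print(n,near(c,(180+pa[0]/4,110+pa[1]/4),s,(165+pb[0]/3.5,180+pb[1]/3.5)))
E
```

```text
['PlanningError', 'capture', 'close_job', 'nose_length', 'observe'] 0.014
left [0.5526 0.198 ] yaw 0.06 LW 0.1823 0.1031 tab [0.4828 0.1939]
  tabtop crop a 108.40798890790097 355.93960210097237 crop b 641.0061421750142 117.27281856643607
  go (array([-628.5,   45.4,  518.1]), array([ 1.000e-04,  4.108e-01, -9.000e-04]))
middle [ 0.5557 -0.0019] yaw 0.0268 LW 0.183 0.1017 tab [ 0.4857 -0.0038]
  tabtop crop a 379.82414324325146 349.72188700690185 crop b 392.20222785635553 82.53735090232355
  go (array([-451. ,   45.3,  431.1]), array([ 1.00e-04,  4.44e-01, -9.00e-04]))
right [ 0.5369 -0.197 ] yaw -0.0182 LW 0.1842 0.1039 tab [ 0.4669 -0.1957]
  tabtop crop a 644.4306287342615 373.512648931439 crop b 169.98459171172846 35.29475850601517
  go (array([-288.5,   45.1,  327.2]), array([ 1.00e-04,  4.89e-01, -9.00e-04]))
[[ 0.454 -0.     0.891]
 [-0.891  0.001  0.454]
 [-0.001 -1.     0.   ]]
left TL (array([0.64103757, 0.25480232, 0.06007714]), np.float64(0.0010936680116189457))
left TR (array([0.64786366, 0.15532542, 0.05835037]), np.float64(0.005512364155299042))
mid TL (array([0.64581457, 0.05175856, 0.06470315]), np.float64(0.002054812606654535))
right TL (array([ 0.62957115, -0.14822166,  0.06130041]), np.float64(0.0003952395533067599))
right TR (array([ 0.62877975, -0.25119325,  0.0595285 ]), np.float64(0.00517328842604994))
```

Call:
servo_tool:
  rows:
    - [-288.5,45,327,0,0.489,0,1]
    - [-288.5,45,327,0,0.489,0,1]
    - [-288.5,45,327,0,0.489,0,1]
    - [-288.5,45,327,0,0.489,0,1]
    - [-288.5,45,327,0,0.489,0,1]
    - [-288.5,45,327,0,0.489,0,1]
    - [-288.5,45,327,0,0.489,0,1]
    - [-288.5,45,327,0,0.489,0,1]
    - [-288.5,45,327,0,0.489,0,1]
    - [-288.5,45,327,0,0.489,0,1]
    - [-288.5,45,327,0,0.489,0,1]
  newtons: 30

```text
time: 1.4
position: [0.4669, -0.1951, 0.2001]
eef_rot: [-0.496, 0.504, -0.504, 0.496]
force: [0.6, 0.1, 0.9]
grip_width: 0.0854
```

```bash
python3 - <<'E'
from h import *
s=observe();print(s["time"],s["position"],s["force"],s["moment"]);print(shift((.4669,-.1957,.096),-.0182))
c=capture("scene");cv2.imwrite("pics/c.png",cv2.resize(c["img"][120:300,120:400],None,fx=2.8,fy=2.8,interpolation=cv2.INTER_CUBIC))
E
```

```text
1.4 [ 0.46688051 -0.19512061  0.20013651] [0.64209865 0.0757234  0.8942993 ] [ 0.0311529  -0.01925527 -0.02319195]
(array([6.000e-01, 1.041e+02, 1.000e-01]), array([ 0.0004,  0.0023, -0.0003]))
```

View pics/c.png

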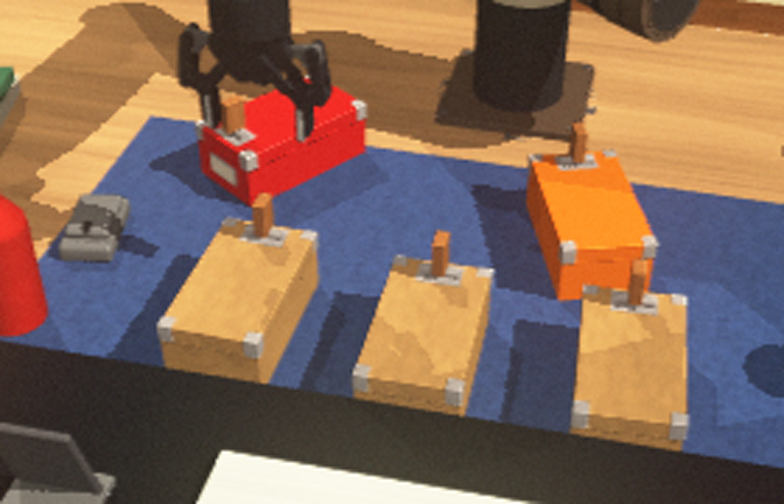

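The gripper is centred over the right tab (crop tab (262,215), fingertips (215–305,125) above it). Descending and closing.

Call:
servo_tool:
  rows:
    - [0.6,40,0,0,0.002,0,1]
    - [0.6,75,0,0,0.002,0,1]
    - [0.6,95,0,0,0.002,0,1]
    - [0.6,104,0,0,0.002,0,1]
    - [0.6,104,0,0,0.002,0,1]
    - [0.6,104,0,0,0.002,0,0.5]
    - [0.6,104,0,0,0.002,0,0.05]
    - [0.6,104,0,0,0.002,0,0.05]
    - [0.6,104,0,0,0.002,0,0.05]
    - [0.6,104,0,0,0.002,0,0.05]
    - [0.6,104,0,0,0.002,0,0.05]

```text
time: 2.55
position: [0.4671, -0.1969, 0.097]
eef_rot: [0.495, -0.504, 0.505, -0.495]
force: [-0.3, 0.1, 2.9]
grip_width: 0.0136
```

```bash
cat >> h.py <<'E'
def frc(n=4):
    F=[]
    for i in range(n): F.append(observe()["force"]);capture("top")
    s=observe();print("t",s["time"],"pos",s["position"].round(4),"F",np.mean(F,0).round(2),"sd",np.std(F,0).round(2),"w",s["grip_width"])
E
python3 -c "
from h import *
frc()"
```

```text
t 2.75 pos [ 0.4671 -0.1969  0.0969] F [-0.66  0.22  3.23] sd [0.69 0.69 0.77] w 0.013540903892383162
```

Call:
servo_tool:
  rows:
    - [0,-2,0.9,0,0,0,0.05]
    - [0,-4,1.9,0,0,0,0.05]
    - [0,-6,2.9,0,0,0,0.05]
    - [0,-8,4,0,0,0,0.05]
    - [0,-10,5.1,0,0,0,0.05]
    - [0,-12,6.2,0,0,0,0.05]
    - [0,-14,7.3,0,0,0,0.05]
    - [0,-14,7.3,0,0,0,0.05]
    - [0,-14,7.3,0,0,0,0.05]
    - [0,-14,7.3,0,0,0,0.05]

```text
time: 3.75
position: [0.4744, -0.197, 0.1109]
eef_rot: [0.495, -0.505, 0.505, -0.495]
force: [0.3, 0.1, -1.2]
grip_width: 0.0135
```

```bash
python3 -c "
from h import *
frc(8)
c=capture('scene');cv2.imwrite('pics/d.png',cv2.resize(c['img'][120:300,120:400],None,fx=2.8,fy=2.8,interpolation=cv2.INTER_CUBIC))"
```

```text
t 4.15 pos [ 0.4744 -0.197   0.1109] F [ 0.17  0.04 -1.65] sd [0.64 0.48 0.48] w 0.01401718464119067
```

View pics/d.png

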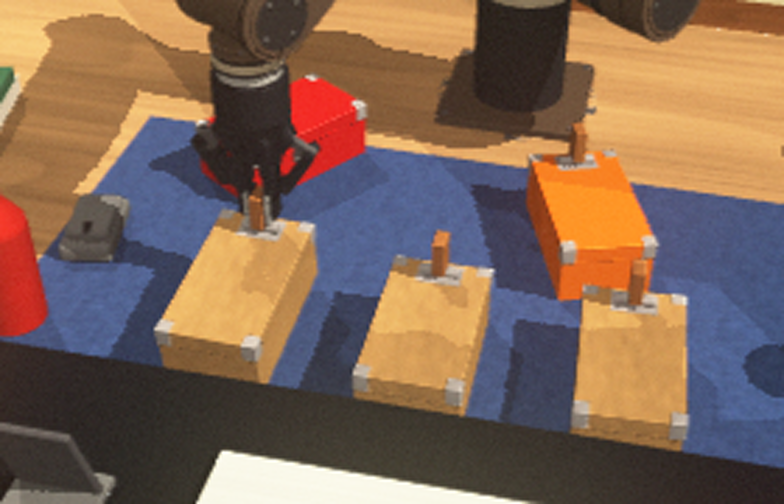

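The right box's tab end is visibly raised, with its far corners still at (165,330)/(250,348). I lower it, release it, and read the unloaded force at the same pose.

Call:
servo_tool:
  rows:
    - [0,3,-1.5,0,0,0,0.05]
    - [0,6,-3,0,0,0,0.05]
    - [0,9,-4.6,0,0,0,0.05]
    - [0,12,-6.3,0,0,0,0.05]
    - [0,14,-7.3,0,0,0,0.05]
    - [0,14,-7.3,0,0,0,0.05]
    - [0,14,-7.3,0,0,0,0.5]
    - [0,14,-7.3,0,0,0,0.7]
    - [0,14,-7.3,0,0,0,0.7]

```text
time: 5.1
position: [0.4673, -0.197, 0.0971]
eef_rot: [0.495, -0.504, 0.505, -0.495]
force: [-0.1, 0.0, -0.5]
grip_width: 0.0567
```

```bash
python3 -c "
from h import *
frc(8)"
```

```text
t 5.5 pos [ 0.4671 -0.1969  0.0969] F [-0.15  0.16 -0.33] sd [0.52 0.53 0.37] w 0.05948681735991407
```

Call:
servo_tool:
  rows:
    - [0,-30,0,0,0,0,0.7]
    - [0,-70,0,0,0,0,0.7]
    - [0,-104,0,0,0,0,0.7]
    - [0,-104,0,0,0,0,0.7]

```text
time: 5.9
position: [0.4699, -0.1987, 0.2072]
eef_rot: [0.494, -0.5, 0.509, -0.496]
force: [0.7, -1.0, 0.8]
grip_width: 0.06
```

```bash
python3 -c "
from h import *
frc(8)
print(shift((.4857,-.0038,.2),.0268))"
```

```text
t 6.3 pos [ 0.4664 -0.1964  0.1994] F [-0.15 -0.39 -0.27] sd [0.39 0.48 0.71] w 0.05935214784356301
(array([-192.9,   -0.4,   15.5]), array([ 0.0016, -0.0463, -0.0012]))
```

Right box: load −1.65 − (−0.3) ≈ −1.35 N. Empty predicts 1.2–1.55 and full predicts ≥4.1, so it is empty. Next is the middle box.

Call:
servo_tool:
  rows:
    - [-193,0,15.5,0,-0.046,0,0.8]
    - [-193,0,15.5,0,-0.046,0,0.8]
    - [-193,0,15.5,0,-0.046,0,0.8]
    - [-193,0,15.5,0,-0.046,0,0.8]
    - [-193,0,15.5,0,-0.046,0,0.8]
    - [-193,0,15.5,0,-0.046,0,0.8]
    - [-193,0,15.5,0,-0.046,0,0.8]
    - [-193,0,15.5,0,-0.046,0,0.8]

```text
time: 7.1
position: [0.4857, -0.005, 0.1994]
eef_rot: [0.506, -0.495, 0.493, -0.506]
force: [-0.1, 0.1, -0.4]
grip_width: 0.0683
```

```bash
python3 -c "
from h import *
frc(1)
print(shift((.4857,-.0038,.096),.0268))"
```

```text
t 7.15 pos [ 0.4857 -0.005   0.1995] F [-0.07  0.11 -0.42] sd [0. 0. 0.] w 0.06827870503288594
(array([ -1.1, 103.5,   0.2]), array([ 0.0018, -0.0026, -0.0011]))
```

Call:
servo_tool:
  rows:
    - [0,40,0,0,-0.002,0,0.8]
    - [0,75,0,0,-0.002,0,0.8]
    - [0,95,0,0,-0.002,0,0.8]
    - [0,103,0,0,-0.002,0,0.8]
    - [0,103,0,0,-0.002,0,0.8]
    - [0,103,0,0,-0.002,0,0.4]
    - [0,103,0,0,-0.002,0,0.05]
    - [0,103,0,0,-0.002,0,0.05]
    - [0,103,0,0,-0.002,0,0.05]
    - [0,103,0,0,-0.002,0,0.05]

```text
time: 8.15
position: [0.4862, -0.005, 0.0975]
eef_rot: [-0.507, 0.493, -0.493, 0.507]
force: [-1.2, -0.2, 3.8]
grip_width: 0.0137
```

Call:
servo_tool:
  rows:
    - [0,-2,0.9,0,0,0,0.05]
    - [0,-4,1.9,0,0,0,0.05]
    - [0,-6,2.9,0,0,0,0.05]
    - [0,-8,4,0,0,0,0.05]
    - [0,-10,5.1,0,0,0,0.05]
    - [0,-12,6.2,0,0,0,0.05]
    - [0,-14,7.3,0,0,0,0.05]
    - [0,-14,7.3,0,0,0,0.05]
    - [0,-14,7.3,0,0,0,0.05]
    - [0,-14,7.3,0,0,0,0.05]

```text
time: 9.15
position: [0.4934, -0.0048, 0.1114]
eef_rot: [-0.507, 0.493, -0.493, 0.507]
force: [-1.1, 0.5, -0.7]
grip_width: 0.0133
```

```bash
python3 -c "
from h import *
frc(8)"
```

```text
t 9.55 pos [ 0.4935 -0.0048  0.1115] F [-0.1   0.51 -1.24] sd [0.58 0.26 0.55] w 0.013431669238199773
```

Middle: about −0.9 to −1.2 N relative to baseline, so empty. Lowering it and moving to the left one.

Call:
servo_tool:
  rows:
    - [0,3,-1.5,0,0,0,0.05]
    - [0,6,-3,0,0,0,0.05]
    - [0,9,-4.6,0,0,0,0.05]
    - [0,12,-6.3,0,0,0,0.05]
    - [0,14,-7.3,0,0,0,0.05]
    - [0,14,-7.3,0,0,0,0.05]
    - [0,14,-7.3,0,0,0,0.5]
    - [0,14,-7.3,0,0,0,0.8]
    - [0,14,-7.3,0,0,0,0.8]

```text
time: 10.45
position: [0.4864, -0.005, 0.0977]
eef_rot: [-0.506, 0.493, -0.493, 0.507]
force: [-0.6, 0.0, -0.4]
grip_width: 0.0563
```

Call:
servo_tool:
  rows:
    - [0,-30,0,0,0,0,0.8]
    - [0,-70,0,0,0,0,0.8]
    - [0,-103,0,0,0,0,0.8]
    - [0,-103,0,0,0,0,0.8]
    - [0,-103,0,0,0,0,0.8]

```text
time: 10.95
position: [0.4868, -0.0051, 0.2016]
eef_rot: [-0.506, 0.493, -0.494, 0.507]
force: [0.4, -0.6, -1.1]
grip_width: 0.0684
```

```bash
python3 -c "
from h import *
frc(3)
print(shift((.4828,.1932,.2),.06))"
```

```text
t 11.1 pos [ 0.4853 -0.0048  0.1988] F [ 0.27 -0.16 -0.3 ] sd [0.3  0.36 0.64] w 0.06818716880713666
(array([-198. ,   -0.9,    2.8]), array([ 0.0031, -0.0333, -0.0014]))
```

Call:
servo_tool:
  rows:
    - [-198,0,3,0,-0.034,0,0.8]
    - [-198,0,3,0,-0.034,0,0.8]
    - [-198,0,3,0,-0.034,0,0.8]
    - [-198,0,3,0,-0.034,0,0.8]
    - [-198,0,3,0,-0.034,0,0.8]
    - [-198,0,3,0,-0.034,0,0.8]
    - [-198,0,3,0,-0.034,0,0.8]
    - [-198,0,3,0,-0.034,0,0.8]

```text
time: 11.9
position: [0.4829, 0.1919, 0.1985]
eef_rot: [0.515, -0.486, 0.484, -0.514]
force: [-1.1, 0.2, 0.2]
grip_width: 0.0681
```

```bash
python3 -c "
from h import *
frc(1)
print(shift((.4828,.1932,.096),.06))"
```

```text
t 11.95 pos [0.4831 0.1919 0.1987] F [-1.1   0.21  0.19] sd [0. 0. 0.] w 0.06839442927132784
(array([ -1.2, 102.7,   0.2]), array([ 0.0038, -0.0016, -0.0012]))
```

Call:
servo_tool:
  rows:
    - [-1,40,0,0.004,-0.002,0,0.8]
    - [-1,75,0,0.004,-0.002,0,0.8]
    - [-1,95,0,0.004,-0.002,0,0.8]
    - [-1,103,0,0.004,-0.002,0,0.8]
    - [-1,103,0,0.004,-0.002,0,0.8]
    - [-1,103,0,0.004,-0.002,0,0.4]
    - [-1,103,0,0.004,-0.002,0,0.05]
    - [-1,103,0,0.004,-0.002,0,0.05]
    - [-1,103,0,0.004,-0.002,0,0.05]
    - [-1,103,0,0.004,-0.002,0,0.05]

```text
time: 12.95
position: [0.4833, 0.1934, 0.0968]
eef_rot: [-0.514, 0.484, -0.485, 0.516]
force: [-0.6, 1.3, 3.7]
grip_width: 0.0137
```

Call:
servo_tool:
  rows:
    - [0,-2,0.9,0,0,0,0.05]
    - [0,-4,1.9,0,0,0,0.05]
    - [0,-6,2.9,0,0,0,0.05]
    - [0,-8,4,0,0,0,0.05]
    - [0,-10,5.1,0,0,0,0.05]
    - [0,-12,6.2,0,0,0,0.05]
    - [0,-14,7.3,0,0,0,0.05]
    - [0,-14,7.3,0,0,0,0.05]
    - [0,-14,7.3,0,0,0,0.05]
    - [0,-14,7.3,0,0,0,0.05]

```text
time: 13.95
position: [0.4904, 0.1938, 0.1107]
eef_rot: [-0.514, 0.485, -0.485, 0.516]
force: [0.6, 0.3, -4.5]
grip_width: 0.0132
```

```bash
python3 -c "
from h import *
frc(6)
c=capture('scene');cv2.imwrite('pics/e.png',cv2.resize(c['img'][120:300,160:440],None,fx=2.8,fy=2.8,interpolation=cv2.INTER_CUBIC))"
```

```text
t 14.25 pos [0.4905 0.1938 0.1108] F [ 0.43  0.15 -4.64] sd [0.32 0.33 0.49] w 0.01343060744677509
```

View pics/e.png

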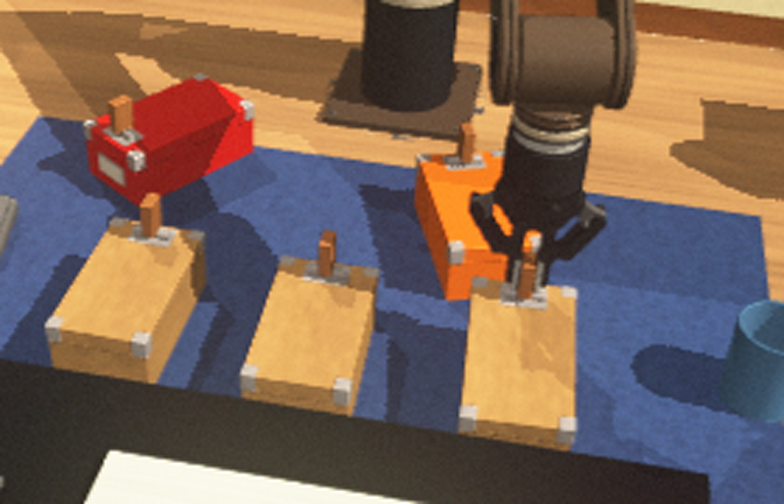

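Left: −4.64 − (−0.3) ≈ −4.3 N, so full. The others are empty. Far-end corners at (468,418)/(568,430) still down. Lowering it while keeping the grip, and refining the riser's yaw.

Call:
servo_tool:
  rows:
    - [0,3,-1.5,0,0,0,0.05]
    - [0,6,-3,0,0,0,0.05]
    - [0,9,-4.6,0,0,0,0.05]
    - [0,12,-6.3,0,0,0,0.05]
    - [0,14,-7.2,0,0,0,0.05]
    - [0,14.5,-7.2,0,0,0,0.05]
    - [0,14.5,-7.2,0,0,0,0.05]

```text
time: 15.0
position: [0.4832, 0.1935, 0.0969]
eef_rot: [-0.514, 0.485, -0.484, 0.516]
force: [-4.0, 0.4, 2.3]
grip_width: 0.0137
```

```bash
python3 - <<'E'
from h import *
frc(3)
c=capture("top");g=cv2.GaussianBlur(cv2.cvtColor(c["img"],cv2.COLOR_BGR2GRAY),(3,3),0).astype(float)
def edge(cam,g,us,lo,hi,z,rev=False):
    E=[]
    for u in us:
        v=np.arange(lo,hi);dd=np.diff(g[lo:hi,u])*(-1 if rev else 1);i=dd.argmax()
        if dd[i]<15: continue
        w=np.clip(dd[max(0,i-2):i+3],0,None);E.append(onz(cam,u,lo+np.average(np.arange(max(0,i-2),max(0,i-2)+len(w)),weights=w)+.5,z)[:2])
    E=np.array(E);
    for _ in range(3):
        p=np.polyfit(E[:,1],E[:,0],1);r=np.abs(np.polyval(p,E[:,1])-E[:,0]);E=E[r<max(.001,2*np.median(r))]
    return p.round(4),len(E),r.std().round(5)
print("front z.09",edge(c,g,range(165,390),112,137,.09))
print("back z.105",edge(c,g,[*range(205,330),*range(367,395)],48,64,.105,True))
s=observe();q=R.from_quat(s["eef_rot"]);print(q.as_matrix().round(4))
E
```

```text
t 15.15 pos [0.4832 0.1934 0.0969] F [-3.87  0.1   2.24] sd [0.49 0.37 0.33] w 0.013993360610216929
front z.09 (array([-0.0141,  0.7105]), 211, np.float64(0.00017))
back z.105 (array([0.0474, 0.9293]), 88, np.float64(0.00143))
[[ 0.061   0.0013  0.9981]
 [-0.9981  0.0018  0.061 ]
 [-0.0017 -1.      0.0014]]
```

Riser front line is x = 0.7105 − 0.0141·y, so the board's face is at x ≈ 0.808 at y ≈ 0.195, with a yaw of 0.014. Far end now at about 0.643, leaving about 164 mm to travel. Sliding with the turn spread along it.

Call:
servo_tool:
  rows:
    - [0,0,3,0,0,0,0.05]
    - [0.4,0,10,0,0.004,0,0.05]
    - [0.9,0,20,0,0.008,0,0.05]
    - [1.4,0,30,0,0.013,0,0.05]
    - [1.9,0,40,0,0.018,0,0.05]
    - [2.4,0,50,0,0.023,0,0.05]
    - [2.9,0,60,0,0.028,0,0.05]
    - [3.3,0,70,0,0.033,0,0.05]
    - [3.8,0,80,0,0.038,0,0.05]
    - [4.2,0,90,0,0.042,0,0.05]
    - [4.7,0,98,0,0.047,0,0.05]
    - [4.8,0,100,0,0.047,0,0.05]
  newtons: 60

```text
time: 16.4
position: [0.5832, 0.1948, 0.0969]
eef_rot: [-0.503, 0.497, -0.496, 0.504]
force: [-7.7, -0.0, 4.4]
grip_width: 0.0133
```

```bash
python3 - <<'E'
from h import *
frc(2);m=R.from_quat(observe()["eef_rot"]).as_matrix();print(m[:,2].round(4))
c=capture("top");cv2.imwrite("pics/f.png",cv2.resize(c["img"][85:225,160:375],None,fx=3.5,fy=3.5,interpolation=cv2.INTER_CUBIC))
E
```

```text
t 16.5 pos [0.5832 0.1948 0.097 ] F [-6.25 -0.45  3.29] sd [1.43 0.43 1.1 ] w 0.012760504832795031
[9.999e-01 1.370e-02 2.000e-04]
```

View pics/f.png

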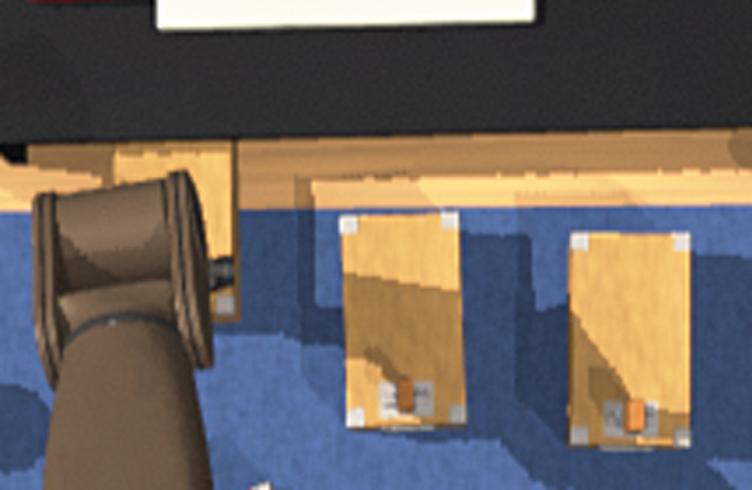

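The left box is entering the riser, its right edge at crop x≈238 and the leg clear at (15,150). The middle and right boxes stand where they were. Continuing to about 12 mm short.

Call:
servo_tool:
  rows:
    - [0,0,5,0,0,0,0.05]
    - [0,0,12,0,0,0,0.05]
    - [0,0,20,0,0,0,0.05]
    - [0,0,28,0,0,0,0.05]
    - [0,0,36,0,0,0,0.05]
    - [0,0,43,0,0,0,0.05]
    - [0,0,48,0,0,0,0.05]
    - [0,0,51,0,0,0,0.05]
    - [0,0,52,0,0,0,0.05]

```text
time: 17.45
position: [0.6342, 0.1956, 0.097]
eef_rot: [0.504, -0.498, 0.495, -0.503]
force: [-7.5, -0.3, 5.3]
grip_width: 0.0131
```

Call:
servo_tool:
  rows:
    - [0,0,1,0,0,0,0.05]
    - [0,0,2,0,0,0,0.05]
    - [0,0,3,0,0,0,0.05]
    - [0,0,4,0,0,0,0.05]
    - [0,0,5,0,0,0,0.05]
    - [0,0,6,0,0,0,0.05]

```text
time: 18.05
position: [0.6389, 0.1958, 0.097]
eef_rot: [0.505, -0.499, 0.495, -0.502]
force: [-7.2, -1.1, 4.5]
grip_width: 0.0133
```

Call:
servo_tool:
  rows:
    - [0,0,0.7,0,0,0,0.05]
    - [0,0,1.4,0,0,0,0.05]
    - [0,0,2.1,0,0,0,0.05]
    - [0,0,2.8,0,0,0,0.05]

```text
time: 18.45
position: [0.6404, 0.1959, 0.097]
eef_rot: [0.506, -0.499, 0.494, -0.501]
force: [-7.5, -0.6, 4.4]
grip_width: 0.0134
```

Call:
servo_tool:
  rows:
    - [0,0,1,0,0,0,0.05]
    - [0,0,2,0,0,0,0.05]
    - [0,0,3,0,0,0,0.05]
    - [0,0,4,0,0,0,0.05]

```text
time: 18.85
position: [0.6431, 0.196, 0.097]
eef_rot: [0.507, -0.5, 0.493, -0.5]
force: [-8.3, 0.4, 4.9]
grip_width: 0.0133
```

Call:
servo_tool:
  rows:
    - [0,0,0.7,0,0,0,0.05]
    - [0,0,1.4,0,0,0,0.05]
    - [0,0,2.1,0,0,0,0.05]
    - [0,0,2.8,0,0,0,0.05]

```text
time: 19.25
position: [0.6446, 0.1961, 0.097]
eef_rot: [0.508, -0.501, 0.492, -0.499]
force: [-7.4, -0.5, 4.2]
grip_width: 0.0132
```

```bash
python3 - <<'E'
from h import *
frc(2);m=R.from_quat(observe()["eef_rot"]).as_matrix();print(m.round(4))
E
```

```text
t 19.35 pos [0.6447 0.1961 0.097 ] F [-7.56 -0.67  4.15] sd [0.2  0.19 0.08] w 0.01328057346734477
[[ 1.380e-02 -1.760e-02  9.997e-01]
 [-9.999e-01  7.000e-04  1.380e-02]
 [-9.000e-04 -9.998e-01 -1.760e-02]]
```

Call:
servo_tool:
  rows:
    - [0,0,1,0.01,0,0,0.05]
    - [0,0,2,0.018,0,0,0.05]
    - [0,0,2.8,0.018,0,0,0.05]
    - [0,0,3.4,0.018,0,0,0.05]

```text
time: 19.75
position: [0.6465, 0.1962, 0.0969]
eef_rot: [0.504, -0.498, 0.495, -0.502]
force: [-9.8, 0.2, 6.0]
grip_width: 0.0132
```

Call:
servo_tool:
  rows:
    - [0,0,0.7,0,0,0,0.05]
    - [0,0,1.4,0,0,0,0.05]
    - [0,0,2.1,0,0,0,0.05]
    - [0,0,2.8,0,0,0,0.05]

```text
time: 20.15
position: [0.6467, 0.1962, 0.097]
eef_rot: [0.507, -0.5, 0.493, -0.5]
force: [-11.6, -1.2, 7.3]
grip_width: 0.0133
```

The force is rising (−11.6 N) and motion stalled at x = 0.6467, against a predicted 0.6478: contact. One more gentle push to seat it, then check yaw.

Call:
servo_tool:
  rows:
    - [0,0,1.5,0,0,0,0.05]
    - [0,0,3,0,0,0,0.05]
    - [0,0,4,0,0,0,0.05]
    - [0,0,4,0,0,0,0.05]

```text
time: 20.55
position: [0.647, 0.1963, 0.097]
eef_rot: [0.51, -0.502, 0.491, -0.497]
force: [-14.7, -1.4, 9.4]
grip_width: 0.0134
```

```bash
python3 - <<'E'
from h import *
frc(3);s=observe();print(s["moment"]);m=R.from_quat(s["eef_rot"]).as_matrix();print(m.round(4))
E
```

```text
t 20.7 pos [0.647  0.1962 0.097 ] F [-14.56  -1.31   9.71] sd [0.17 0.08 0.23] w 0.013408031754198524
[-0.21045077  2.55774149  0.00313672]
[[ 0.014  -0.024   0.9996]
 [-0.9999 -0.0014  0.014 ]
 [ 0.0011 -0.9997 -0.024 ]]
```

Call:
servo_tool:
  rows:
    - [0,0,0,0,0,0,0.05]
    - [0,0,-0.5,0.01,0,0,0.05]
    - [0,-0.3,-0.5,0.02,0,0,0.05]
    - [0,-0.3,-0.5,0.022,0,0,0.3]
    - [0,-0.3,-0.5,0.022,0,0,0.7]
    - [0,-0.3,-0.5,0.022,0,0,0.7]
    - [0,-0.3,-0.5,0.022,0,0,0.7]
  newtons: 20

```text
time: 21.4
position: [0.6472, 0.1962, 0.0977]
eef_rot: [0.504, -0.496, 0.497, -0.503]
force: [-0.0, -0.2, -0.4]
grip_width: 0.0598
```

Call:
servo_tool:
  rows:
    - [0,-30,0,0,0,0,0.7]
    - [0,-70,0,0,0,0,0.7]
    - [0,-110,0,0,0,0,0.7]
    - [0,-120,-40,0,0,0,0.7]
    - [0,-130,-80,0,0,0,0.7]
    - [0,-140,-120,0,0,0,0.7]
    - [0,-150,-160,0,0,0,0.7]
    - [0,-150,-190,0,0,0,0.7]
    - [0,-150,-190,0,0,0,0.7]
    - [0,-150,-190,0,0,0,0.7]

```text
time: 22.4
position: [0.4574, 0.1938, 0.2483]
eef_rot: [-0.503, 0.496, -0.497, 0.504]
force: [0.3, 1.1, 0.2]
grip_width: 0.06
```

```bash
python3 - <<'E'
from h import *
frc(1)
c=capture("top");a=cv2.resize(c["img"][85:225,160:375],None,fx=3.5,fy=3.5,interpolation=cv2.INTER_CUBIC);cv2.imwrite("pics/g.png",a)
E
```

```text
t 22.45 pos [0.458  0.1937 0.2482] F [0.27 1.12 0.19] sd [0. 0. 0.] w 0.059855230868490227
```

View pics/g.png

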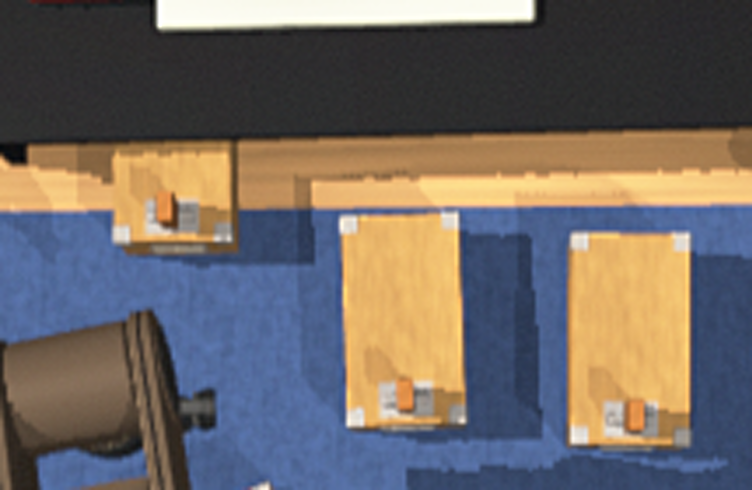

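The left box is mostly under the riser, with near lid corners at crop (114,243) and (238,240). The middle and right boxes stay put. Numeric check:

```bash
python3 - <<'E'
from h import *
c=capture("top")
f=lambda u,v:onz(c,160+(u+.5)/3.5-.5,85+(v+.5)/3.5-.5,.07)
a,b=f(114,243),f(237,240);print(a,b,"yaw",np.arctan2(-(a-b)[0],(a-b)[1]))
n=np.array([1,.0141,0]);n/=np.linalg.norm(n)
for p in(a,b):print("near edge to riser front mm",1000*((np.array([.7105,0,0])-p)@n))
for q in([(342,215),(459,211),(466,424),(348,428)],[(569,234),(690,234),(690,445),(569,445)]):print(boxfit([f(*p) for p in q]))
s=capture("scene");cv2.imwrite("pics/i.png",s["img"])
E
```

```text
[0.62426335 0.24672482 0.07      ] [0.62595089 0.14024863 0.07      ] yaw 0.015847728339049013
near edge to riser front mm 82.74960773586905
near edge to riser front mm 82.56339350959152
(array([ 0.55592768, -0.00343434]), np.float64(0.024039166551408187), np.float64(0.18483679215264945), np.float64(0.10116724717100808))
(array([ 0.53698926, -0.19718326]), np.float64(-0.016186325864265154), np.float64(0.18245449895531096), np.float64(0.10377353904489144))
```

View pics/i.png

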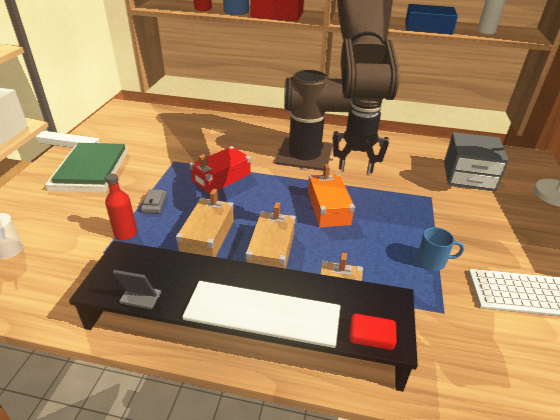

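Yaw is 0.016 against the board's 0.014. The near edge sits 82.6 mm out, where 80 is nominal; my lid measurements run 2–4 mm long. Bystanders and empty boxes are unmoved. Handing in.

```bash
python3 -c "
from workcell import *
print(close_job())"
```

```text
the job is handed in; nothing more can be done
None
```

I felt each box by raising its tab end about 14 mm with its far end on the desk. Only the left box was full, so I slid it under the riser against the back board and handed the job in at about 22.5 s.

| Box | Load felt at the tab | Result |
|---|---|---|
| Right | about 1.35 N | empty |
| Middle | about 0.9–1.2 N (empty predicts 1.2–1.55) | empty |
| Left | about 4.3 N (full predicts 4.1 or more) | full |

- **Seating:** The left box stalled against the board at a peak of about 15 N, within 1 mm of the predicted position. I then eased off and let go.
- **Squareness:** The box's measured yaw was 0.016 rad against 0.014 for the board.
- **Disagreement:** The near lid edge measured 82.6 mm in front of the riser, where 80 mm is nominal. My lid lengths read 2–4 mm long, so I trusted the contact stall, but the picture alone does not confirm the last 2–3 mm.
- **Everything else:** The two empty boxes measured within about 1.5 mm and 0.003 rad of where they started. In the last picture the mug, flask and mouse looked unmoved, and the arm was clear of everything.

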